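# Cold-start setting of a small engine: full choke, then prime

### The arm

A 6-joint arm with a two-finger parallel gripper is mounted at the origin on the work surface. World frame = base frame: x ahead of the robot, y to its left, z up, the work surface at z = 0. Lengths are in mm, angles in degrees, forces in N, time in s.
With the tool pointing down it reaches from about 350 to 850 mm from the base axis. Payload 8.1 kg.
Tool frame: the origin (TCP) lies between the finger pads; the fingertips stand ahead of it and the grasp point (between the pads) lies 2 mm behind it (nose_length is the z of the fingertips in the tool frame, in mm); z points along the fingers, y is the direction in which the jaws open and shut (so a half turn about z gives the same grasp; the last joint's range is limited). The gripper opens to 85 mm and grips with 20 to 120 N. Pads are 22 mm wide; open, the fingers measure 114 mm over their backs; the gripper's body (76 mm by 85 mm) begins 54 mm behind the grasp point. The pads swing forward as they close: fully open they stand 13 mm farther back than shut.
Start: joints at [60.424, 7.471, 85.268, -0, 87.261, -4.893], TCP at [250.539, 545.193, 248.292] pointing down, gripper open.
Joint ranges: [-169.43, 169.43], [-51.17, 129.36], [1.28, 143.12], [-76.62, 256.62], [0, 156.53], [-152.29, 152.29]. Speed limits (degrees/s): [136.94, 136.94, 159.86, 180, 180, 180].

### API

Orientations are given as [roll, pitch, yaw] about the fixed x, y, z axes, in that order (R = Rz(yaw) Ry(pitch) Rx(roll)).
In Python, from bench import * gives the robot as it stands.
- The arm moves only by the tool jog_arm, never from a script. Its argument "plan" is a list of rows, each a list of 3 entries, a list of its own where there are three numbers: the turn, a rotation vector about the tool's x, y, z in degrees, then the shift along the tool's x, y, z in m, then the gripper's target within -1 to 1 (fully open at 1, half-way at 0, shut at -1). A call has 1 to 12 rows; each row is the pose to reach, as a shift and turn from the pose commanded when the call began, along the tool's axes at that moment; what a row does not reach only later rows make up. A row lasts 1/8 s, in which the tool goes at most 62.5 mm and 10.7 degrees, less where a joint would pass 70% of its speed; a pose out of reach is approached as far as the arm can. A call with a gripper value outside its range is refused whole. The fingers move at their own pace and stop on an object; "force" is the grip in N (left out, the last holds). Time passes only in rows, so rows that repeat a pose let the fingers close. It gives the time, the measured TCP pose, the force and the opening at its end, in the units of the state.
- sense(): the state, without advancing time (a new reading comes with each control period).
- snapshot(name): name is "scene" or "side" or "wrist"; returns (picture, depth): 420x560x3 uint8, blue, green, red; 420x560 float32, mm along the optical axis (not along the pixel's ray), 0 where there is no reading.
- camera_info(name): a dict with "fov_y" (degrees; the focal length in pixels is half the picture's height over the tangent of half this angle, whatever the lens; pixels are square), "cx", "cy" (the principal point, pixels), "dist_coeffs" ([k1, k2, p1, p2, k3] as OpenCV has them; the pictures are not rectified), "origin" and "orientation" of the camera in the world. Camera axes: x right, y down, z forward; pixel columns grow to the right and rows downward; lengths in mm; the calibration is good to about 2 mm. A picture is of the moment at which its call begins: read the wrist's pose just before it. camera_info takes no time and is no camera call; for the wrist camera it gives the pose at the moment of the call.
- hand_in(): hands the job in, once; it reports no verdict.
The state is a dict: "time": time; "joint_pos": joint angles; "qd": joint speeds; "joint_efforts": joint torques, N m; "tool_pos": TCP position; "tcp_rot": TCP orientation; "ft_force": force on the tool from outside, world axes, zero at the start; "wrist_torque": the same for the moment, N m; "finger_gap": finger opening in mm.
Only numpy, scipy, OpenCV 4.12 (cv2) and the standard library are available. Lean on these libraries where they do the work, as an engineer would, in place of code of your own. Each camera call takes 0.05 s, during which the arm holds its last target.

### The job

Get the small engine on the counter ready for a cold start. With the fingertips, push the choke lever (the one with the round ball knob) away from the robot, past its half-way click, all the way to its far stop; then press the round primer plunger fully down and let it come back up. Do not shift the throttle lever (the one with the flat paddle), and do not pick up or displace any of the loose things lying around.

Things in the scene. Friction and masses are not known exactly. Their poses are not given: they have to be found in the camera images.
- engine: Engine with a grey control console at its side, fixed; yaw up to 0.35 rad either way. Origin: at counter level under the console's middle; x points away from the robot, y left to the engine block (y 150 to 405 mm, 206 mm high). Console 240 (x) by 300 mm (y), top 60 mm above the counter. On it choke, throttle and primer units stand in a row along y, 85 mm apart, their order differs from run to run
- choke_base: Choke lever's housing, fixed on the console: dark steel block 100 mm (x) by 44 mm (y) by 40 mm high. Origin: centre of its underside, 60 mm above the counter. Its x axis (parallel to the engine's) is the way the lever is pushed to full choke, away from the robot. The lever pivots about the y axis through a point 10 mm above the origin
- choke_knob (a point): Centre of the choke lever's black ball knob, 28 mm across, on an 8 mm steel stalk, 85 mm from the pivot: 151 to 155 mm above the counter (housing top: 100 mm). Along choke_base x it lies 27 mm on the robot's side of the pivot when open and 27 mm beyond it at full choke
- choke (a joint): Choke lever angle, rad: 0 = open, leaning to the robot (starts at 0 to 0.05); 0.32 = half-way detent, upright; 0.64 = full choke, far stop, leaning away. It clicks into each of the three and stays there; leaving one takes about 5 to 7 N at the knob. Left short of about 0.48 it falls back towards half-way; beyond that it snaps to the far stop. At the stop counts from 0.585
- throttle_knob (a point): Centre of the throttle lever's flat black paddle, 36 mm wide (y), 10 mm thick and 28 mm high, on the same kind of lever and housing as the choke; friction only (about 2.5 N at the paddle), stands anywhere in its 54 mm travel along the engine's x. It must not be shifted (6 mm at most)
- throttle (a joint): Angle of the throttle lever, rad, 0 to 0.64, growing away from the robot; to be left as it is
- primer_top (a point): Centre of the top of the primer plunger, a black hard cap 32 mm across that stands out 14 mm from a steel collar on a 54 x 44 mm block; 116 mm above the counter when up. Pressed straight down
- primer (a joint): Travel of the primer plunger, m: 0 = up, 0.008 = fully down against its stop. Spring: 1.8 N to start, 5.4 N fully down; comes back by itself. Counts as fully pressed beyond 0.0065
- socket: Loose steel socket, tube 26 mm across and 45 mm high, standing on the far edge of the console behind the levers. Origin: centre of its underside
- spark_plug: Loose spark plug, 24 mm across and 60 mm high, standing on the far edge of the console. Origin: centre of its underside
- screwdriver: Loose screwdriver 190 mm long, 26 mm thick, lying on the counter along the console's near side. Origin: under the middle of its length
- battery: Loose black tool battery 75 x 115 x 67 mm on the counter beyond the console. Origin: centre of its underside
- wrench: Loose open-ended wrench, 170 mm long, 8 mm thick, lying on the counter to the right. Origin: its middle, underside
- jar: Loose glass jar, 60 mm across and 85 mm high, on the counter to the right. Origin: centre of its underside
- tape_measure: Loose yellow tape measure, 75 x 42 x 58 mm, on the weighing scale at the far right. Origin: centre of its underside

How it is judged:
By the outcome, as a careful person would: the job done as asked, in the order asked, and still so for the second after the job is handed in, with the robot touching nothing.
It also fails if it takes over 40 s, if anything falls off the work surface, if the arm or the gripper's body presses on something with over 40 N, if the wrist force passes 120 N, or if a joint passes its speed limit or range.

## Working session

There is one attempt and no reset: what is moved stays moved. The work goes in short steps, Python scripts to look and compute and a tool call to move; the robot and the scene stay as the last step left them, time stands still between calls to the robot, and variables do not carry over. Pictures are saved under pics/ and viewed, and the job is handed in when it is done.

Besides the shell and the picture viewer there is one more tool, called after "Request:" as a command line: name --argument value ..., lists and objects as JSON in quotes. jog_arm: Moves the arm, as the interface text tells. Its arguments: {"type":"object","properties":{"plan":{"type":"array","items":{"type":"array"}},"force":{"type":"number"}},"required":["plan"]}

```bash
mkdir -p pics; python3 - <<'E'
from bench import *
import cv2,numpy as np
s=sense();print(s)
for n in("scene","side"):
    p,d=snapshot(n);cv2.imwrite(f"pics/{n}0.png",p);np.save(f"pics/{n}0.npy",d);print(n,camera_info(n))
E
```

```text
{'time': 0.0, 'joint_pos': array([ 6.04234358e+01,  7.51513304e+00,  8.53292315e+01,  1.09221744e-04,
        8.72629582e+01, -4.89135498e+00]), 'qd': array([-0.00100274,  0.04291618,  0.13043471, -0.04142055, -0.05150964,
        0.03922164]), 'joint_efforts': array([-7.68500850e-04, -5.69421458e+01, -5.00535750e+01, -6.26857600e-04,
        1.52245606e-02, -9.17408272e-06]), 'tool_pos': array([250.28198181, 544.72782729, 247.2446166 ]), 'tcp_rot': array([-1.79893077e+02, -9.25973556e-03,  1.55314777e+02]), 'ft_force': array([-0.14283797, -0.69005649, -1.083786  ]), 'wrist_torque': array([ 0.0044806 , -0.04627867,  0.01172056]), 'finger_gap': 85.28165469489191}
scene {'fov_y': 46.706963010212235, 'cx': 282.64065693880224, 'cy': 214.6683049387085, 'dist_coeffs': array([-0.17766548,  0.        ,  0.        ,  0.        ,  0.        ]), 'origin': array([955.07673071, 532.78396235, 934.73836079]), 'orientation': array([-135.16840625,   -0.29085024,  151.21374771])}
side {'fov_y': 48.582499302854856, 'cx': 276.59158309631385, 'cy': 201.22818390026032, 'dist_coeffs': array([0.02081445, 0.        , 0.        , 0.        , 0.        ]), 'origin': array([ 173.73380363, -961.10392771,  973.00302096]), 'orientation': array([-135.66273062,   -0.56540278,  -23.6442168 ])}
```

View pics/scene0.png

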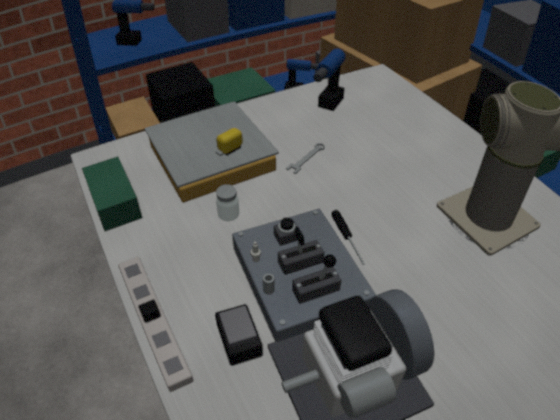

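View pics/side0.png

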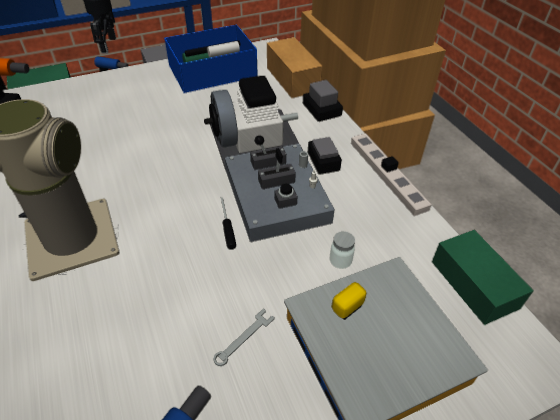

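```bash
python3 -c "
import bench;print([x for x in dir(bench) if x[0]!='_'])"; ls
```

```text
['PlanningError', 'camera_info', 'hand_in', 'nose_length', 'sense', 'snapshot']
pics
```

Scene view: primer cap is near (287,226), the throttle paddle near (300,237), and the choke ball near (330,262), next to the engine. Next I'll zoom in and measure.

```bash
cat > h.py <<'E'
from bench import *
import cv2,numpy as np
from scipy.spatial.transform import Rotation as Ro
def K(ci,):
    f=210/np.tan(np.radians(ci['fov_y']/2));return np.array([[f,0,ci['cx']],[0,f,ci['cy']],[0,0,1]])
def cloud(d,ci):
    k=K(ci);v,u=np.mgrid[0:420,0:560]
    n=cv2.undistortPoints(np.stack([u,v],-1).reshape(-1,1,2).astype(np.float64),k,ci['dist_coeffs']).reshape(420,560,2)
    P=np.dstack([n[...,0]*d,n[...,1]*d,d])
    R=Ro.from_euler('xyz',ci['orientation'],degrees=True).as_matrix()
    W=P@R.T+ci['origin'];W[d<=0]=np.nan;return W
def proj(X,ci):
    R=Ro.from_euler('xyz',ci['orientation'],degrees=True).as_matrix()
    c=(np.atleast_2d(X)-ci['origin'])@R
    return cv2.projectPoints(c,np.zeros(3),np.zeros(3),K(ci),ci['dist_coeffs'])[0].reshape(-1,2)
E
python3 - <<'E'
from h import *
for n,(a,b,c,e) in dict(scene=(200,340,200,380),side=(110,240,200,350)).items():
    p=cv2.imread(f"pics/{n}0.png")[a:b,c:e];s=4
    cv2.imwrite(f"pics/{n}0z.png",cv2.resize(p,None,fx=s,fy=s,interpolation=cv2.INTER_CUBIC))
    W=cloud(np.load(f"pics/{n}0.npy"),camera_info(n));np.save(f"pics/{n}W.npy",W)
    # console top plane
    z=W[...,2];m=(abs(z-60)<4);m[:, :]&=True
    q=W[m][:,:2].astype(np.float32)
    k=(q[:,0]>300)&(q[:,0]<900)&(abs(q[:,1])<500);q=q[k]
    print(n,len(q),np.median(W[m][:,2]))
    mm=np.zeros((420,560),np.uint8);mm[m]=255
    N,l,st,ce=cv2.connectedComponentsWithStats(mm)
    i=1+np.argmax(st[1:,4]);print(st[i],cv2.minAreaRect(W[l==i][:,:2].astype(np.float32)))
    print("z>140",[ (W[l==i][:,:2]).mean(0) for i in []])
E
```

```text
scene 6936 60.036585927707506
[ 232  208  144  124 6548] ((572.5737915039062, -71.47828674316406), (302.9073181152344, 241.888427734375), 83.35293579101562)
z>140 []
side 4097 58.892650162627774
[ 225  144  109   85 3606] ((569.7554321289062, -75.14427185058594), (301.44232177734375, 239.29791259765625), 83.51350402832031)
z>140 []
```

View pics/scene0z.png

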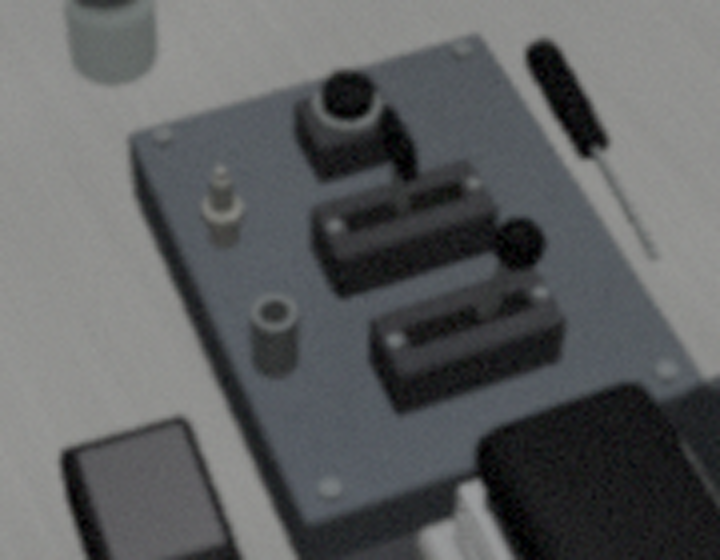

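View pics/side0z.png

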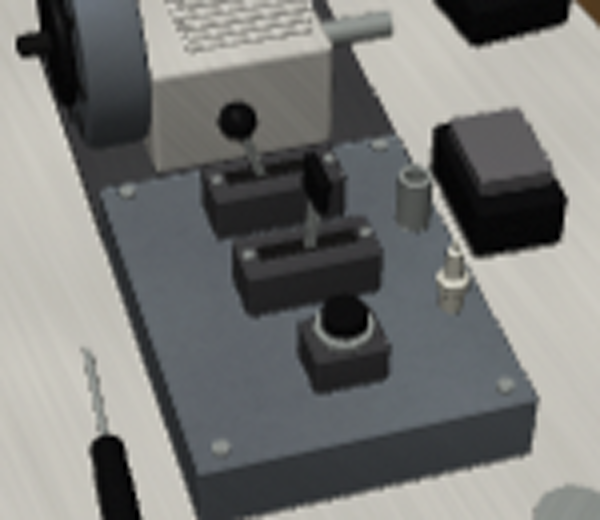

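```bash
python3 - <<'E'
from h import *
y=np.radians(-6.57);R2=np.array([[np.cos(y),-np.sin(y)],[np.sin(y),np.cos(y)]]);o=np.array([571.2,-73.3])
def ray(n,u,v):
    ci=camera_info(n);q=cv2.undistortPoints(np.array([[[u,v]]],float),K(ci),ci['dist_coeffs'])[0,0]
    return ci['origin'],Ro.from_euler('xyz',ci['orientation'],degrees=True).apply([*q,1])
def tri(a,b):
    A=np.zeros((3,3));B=np.zeros(3)
    for (c,d) in (a,b):
        d=d/np.linalg.norm(d);P=np.eye(3)-np.outer(d,d);A+=P;B+=P@c
    return np.linalg.solve(A,B)
px=lambda n,x,yy:ray(n,*( (200+(x-1.5)/4,200+(yy-1.5)/4) if n=='scene' else (200+(x-1.5)/4,110+(yy-1.5)/4)))
for nm,a,b,z in [('ball',(520,243),(238,120),152),('cap',(348,91),(344,312),114),('paddle',(401,150),(319,180),152),
   ('thr s far',(335,226),(365,232),100),('thr s near',(474,185),(249,254),100),('ch far',(396,340),(329,159),100),('ch near',(541,293),(216,178),100),('socket',(275,314),(413,175),105)]:
    r1,r2=px('scene',*a),px('side',*b)
    out=[nm,tri(r1,r2).round(1)]
    for c,d in(r1,r2): out.append((c+d*(z-c[2])/d[2])[:2].round(1))
    m=np.mean(out[2:],0);out+=['eng',(R2.T@(m-o)).round(1)]
    print(*out)
print(nose_length() if callable(nose_length) else nose_length)
E
```

```text
ball [555.4  15.7 150.4] [555.5  17.1] [555.2  13.3] eng [-25.9  86.1]
cap [ 561.5 -156.   111.2] [ 562.6 -153.5] [ 560.5 -158.7] eng [ -0.1 -83.4]
paddle [579.3 -69.2 153. ] [577.1 -69.2] [581.4 -69.2] eng [7.5 5. ]
thr s far [613.6 -77.3 100.1] [613.2 -77.3] [614.1 -77.4] eng [42.6  0.8]
thr s near [529.5 -66.3  99.9] [529. -66.] [529.9 -66.7] eng [-42.3   2.1]
ch far [623.3   7.   99.7] [622.8   7.4] [623.7   6.3] eng [42.5 85.6]
ch near [538.6  18.2 100.6] [537.9  18. ] [539.1  18.6] eng [-43.   87.3]
socket [671.7 -36.9 102.3] [672.9 -35.2] [669.8 -39.6] eng [95.4 47.1]
17.0
```

```bash
cat >> h.py <<'E'
def rel(X,yaw):
    s=sense();R=Ro.from_euler('xyz',s['tcp_rot'],degrees=True)
    print('t',s['time'],'pos',s['tool_pos'].round(1),'rot',s['tcp_rot'].round(2),'F',s['ft_force'].round(1),'gap',s['finger_gap'])
    T=Ro.from_euler('xyz',[180,0,yaw],degrees=True)
    print('turn',(R.inv()*T).as_rotvec(degrees=True).round(2),'shift m',(R.inv().apply(np.array(X)-s['tool_pos'])/1000).round(4))
E
python3 -c "
from h import *
rel([506.5,21.5,270],173.2)"
```

```text
t 0.1 pos [250.3 544.8 247.4] rot [-1.7991e+02 -1.0000e-02  1.5532e+02] F [0.  0.1 0.1] gap 85.63134071711134
turn [ -0.09  -0.02 -17.88] shift m [-0.4513 -0.3685 -0.0221]
```

Request:
jog_arm --plan '[[[0,0,0],[0,0,-0.022],-1],[[0,0,-9],[-0.225,-0.184,-0.022],-1],[[0,0,-17.9],[-0.451,-0.368,-0.022],-1],[[0,0,-17.9],[-0.451,-0.368,-0.022],-1],[[0,0,-17.9],[-0.451,-0.368,-0.022],-1],[[0,0,-17.9],[-0.451,-0.368,-0.022],-1],[[0,0,-17.9],[-0.451,-0.368,-0.022],-1],[[0,0,-17.9],[-0.451,-0.368,-0.022],-1],[[0,0,-17.9],[-0.451,-0.368,-0.022],-1],[[0,0,-17.9],[-0.451,-0.368,-0.022],-1],[[0,0,-17.9],[-0.451,-0.368,-0.022],-1],[[0,0,-17.9],[-0.451,-0.368,-0.022],-1]]'

```text
time: 1.6
tool_pos: [506.6, 21.7, 269.7]
tcp_rot: [180.0, -0.1, 173.1]
ft_force: [-0.6, 0.5, -0.1]
finger_gap: -0.2
```

```bash
python3 - <<'E'
from h import *
rel([506.5,21.5,157],173.2)
s=sense();ci=camera_info("wrist");p,d=snapshot("wrist");cv2.imwrite("pics/w1.png",p);np.save("pics/w1.npy",d);np.save("pics/w1W.npy",cloud(d,ci))
p,d=snapshot("scene");cv2.imwrite("pics/s1.png",p)
E
```

```text
t 1.6 pos [506.6  21.7 269.7] rot [ 1.7999e+02 -8.0000e-02  1.7308e+02] F [-0.6  0.5 -0.1] gap -0.2427585501307396
turn [ 0.01 -0.08 -0.12] shift m [-0.     -0.0002  0.1127]
```

View pics/w1.png

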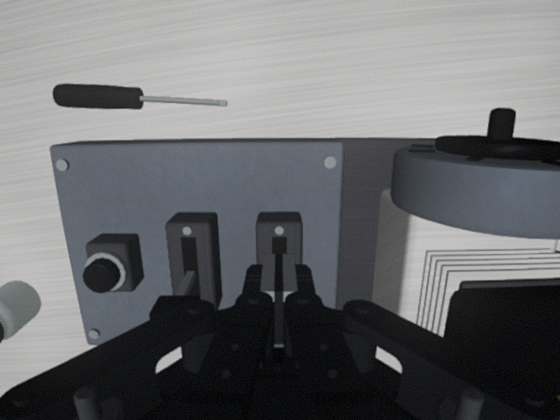

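View pics/s1.png

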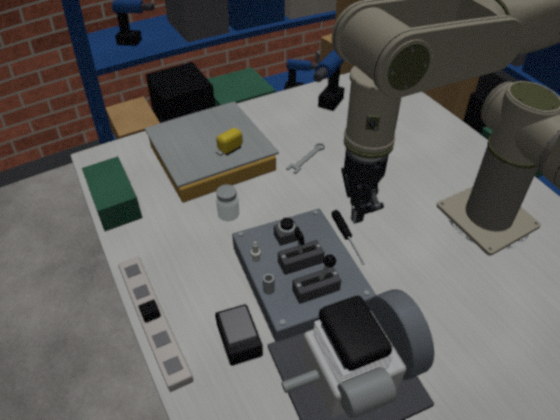

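Gripper's shut and aligned on the robot side of the choke, and the fingertips are clear. I'll descend, then push away from the robot (tool −x).

Request:
jog_arm --plan '[[[0,0,0],[0,0,0.05],-1],[[0,0,0],[0,0,0.085],-1],[[0,0,0],[0,0,0.113],-1],[[0,0,0],[0,0,0.113],-1],[[0,0,0],[-0.015,0,0.113],-1],[[0,0,0],[-0.022,0,0.113],-1],[[0,0,0],[-0.022,0,0.113],-1]]'

```text
time: 2.58
tool_pos: [529.2, 20.3, 158.5]
tcp_rot: [180.0, 0.1, 173.3]
ft_force: [0.4, 0.6, 0.2]
finger_gap: 0.1
```

```bash
python3 - <<'E'
from h import *
rel([582,12.5,157],173.2)
for n,(a,b,c,e) in dict(scene=(180,340,200,400),side=(80,240,150,350)).items():
    p,d=snapshot(n);cv2.imwrite(f"pics/{n}2.png",cv2.resize(p[a:b,c:e],None,fx=4,fy=4,interpolation=cv2.INTER_CUBIC))
E
```

```text
t 2.575 pos [529.2  20.3 158.5] rot [1.7999e+02 9.0000e-02 1.7325e+02] F [0.4 0.6 0.2] gap 0.050788743569673916
turn [0.01 0.09 0.05] shift m [-0.0533 -0.0016  0.0016]
```

View pics/scene2.png

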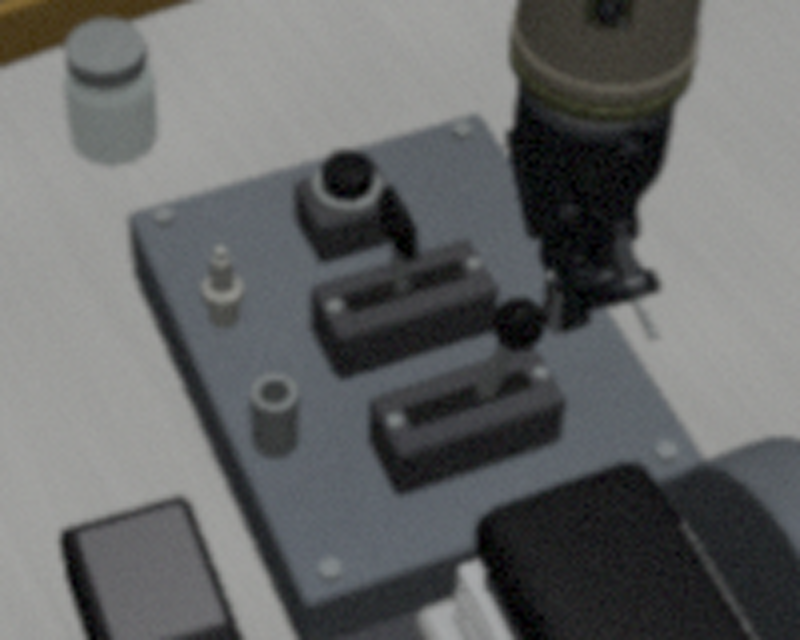

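View pics/side2.png

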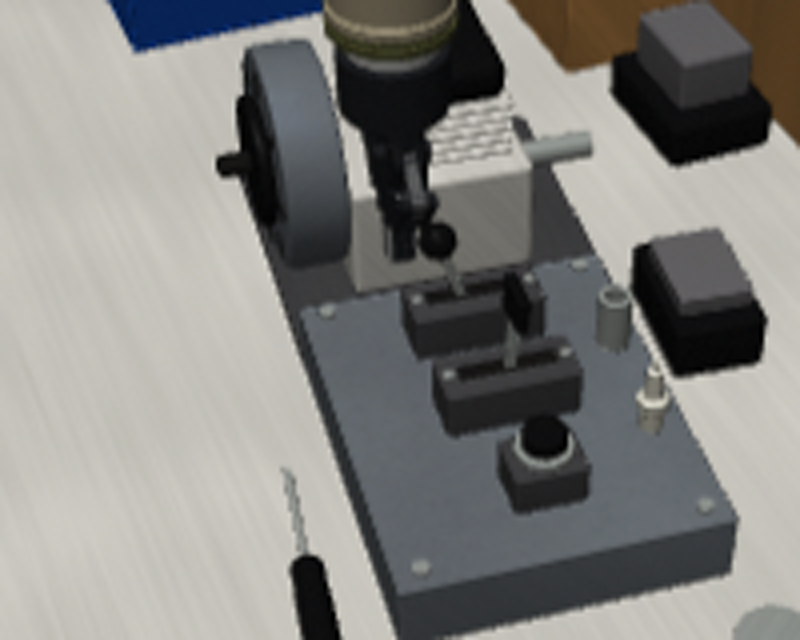

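The fingertips stand just short of the ball (scene2: ball (519,323), tips (570,315)) and at its height. Pushing now.

Request:
jog_arm --plan '[[[0,0,0],[-0.006,0,0],-1],[[0,0,0],[-0.012,0,0],-1],[[0,0,0],[-0.018,0,0],-1],[[0,0,0],[-0.024,-0.001,0],-1],[[0,0,0],[-0.03,-0.001,0],-1],[[0,0,0],[-0.035,-0.001,0],-1],[[0,0,0],[-0.04,-0.001,0],-1],[[0,0,0],[-0.044,-0.001,0],-1],[[0,0,0],[-0.048,-0.001,0],-1],[[0,0,0],[-0.051,-0.001,0],-1],[[0,0,0],[-0.051,-0.001,0],-1]]'

```text
time: 4.05
tool_pos: [579.3, 12.8, 157.2]
tcp_rot: [-180.0, 0.0, 173.2]
ft_force: [0.8, -0.8, 0.2]
finger_gap: 0.0
```

```bash
python3 - <<'E'
from h import *
rel([584,12.5,157],173.2)
for n,(a,b,c,e) in dict(scene=(180,340,200,400),side=(80,240,150,350)).items():
    p,d=snapshot(n);cv2.imwrite(f"pics/{n}3.png",cv2.resize(p[a:b,c:e],None,fx=4,fy=4,interpolation=cv2.INTER_CUBIC))
E
```

```text
t 4.05 pos [579.3  12.8 157.2] rot [-1.8000e+02  1.0000e-02  1.7322e+02] F [ 0.8 -0.8  0.2] gap 0.03746093653770225
turn [-0.    0.01  0.02] shift m [-0.0047  0.0002  0.0002]
```

View pics/side3.png

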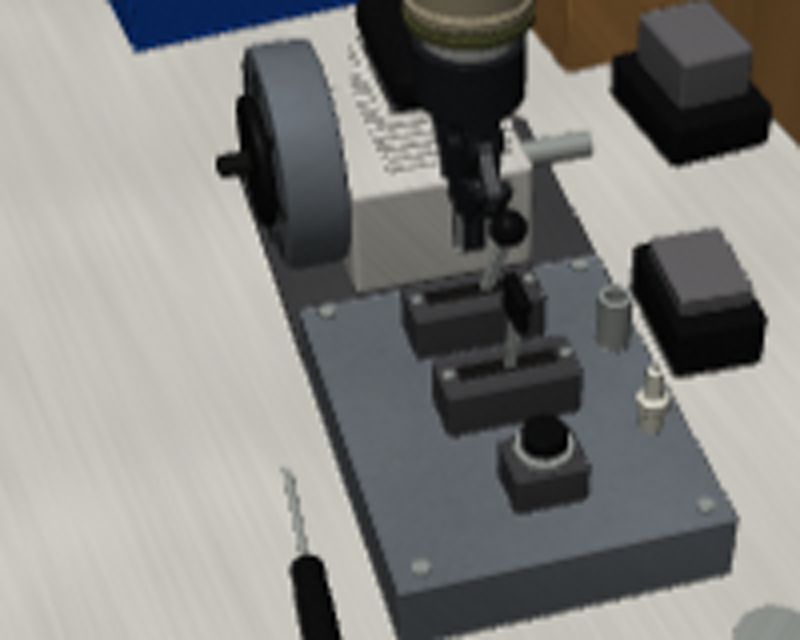

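View pics/scene3.png

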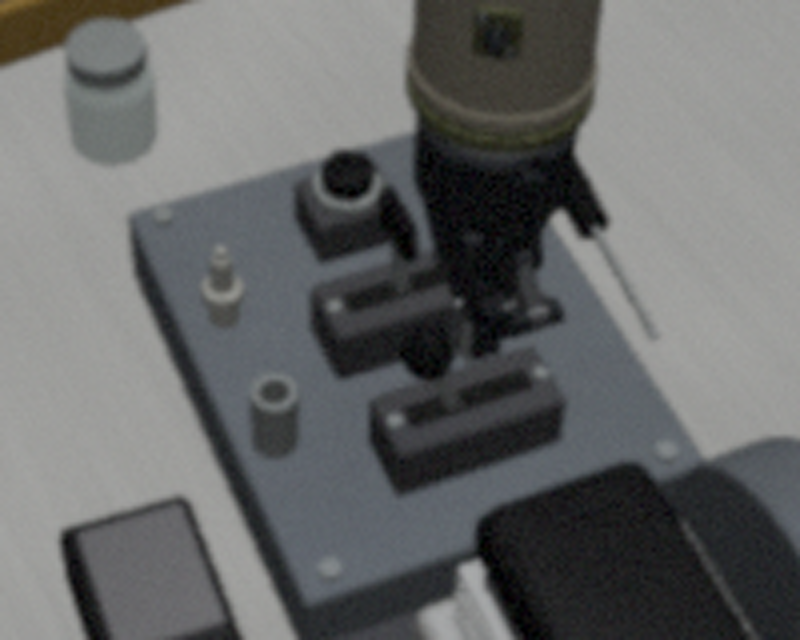

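```bash
python3 - <<'E'
from h import *
y=np.radians(-6.8);ex=np.array([np.cos(y),np.sin(y)]);c0=np.array([581,12.6])
for n,u,v in[('scene',200+426.5/4,180+351.5/4),('side',150+506.5/4,80+226.5/4)]:
    ci=camera_info(n);q=cv2.undistortPoints(np.array([[[u,v]]],float),K(ci),ci['dist_coeffs'])[0,0]
    d=Ro.from_euler('xyz',ci['orientation'],degrees=True).apply([*q,1]);c=ci['origin'];X=(c+d*(152-c[2])/d[2])[:2]
    print(n,X,(X-c0)@ex)
rel([584,12.5,157],173.2)
E
```

```text
scene [607.75946437  11.12280248] 26.746131188467995
side [606.3495024    6.59546663] 25.882142110671957
t 4.15 pos [579.   12.9 157.2] rot [ 1.8000e+02 -1.0000e-02  1.7322e+02] F [-0.3  0.3 -0.1] gap -0.20499472182193595
turn [ 0.   -0.01  0.02] shift m [-0.005   0.0002  0.0002]
```

The ball is at +26.3 mm, so it has snapped to the far stop and left the fingers. I'll nudge gently to check the stop, then back off and rise.

Request:
jog_arm --plan '[[[0,0,0],[-0.003,0,0],-1],[[0,0,0],[-0.006,0,0],-1],[[0,0,0],[-0.006,0,0],-1]]'

```text
time: 4.53
tool_pos: [583.7, 12.3, 157.0]
tcp_rot: [-180.0, -0.2, 173.2]
ft_force: [-9.5, 0.8, 4.1]
finger_gap: 0.1
```

Pressing gives 9.5 N, so it's hard against the stop. Retracting, rising, then over to the primer.

Request:
jog_arm --plan '[[[0,0,0],[0.01,0,0],-1],[[0,0,0],[0.02,0,0],-1],[[0,0,0],[0.02,0,0],-1],[[0,0,0],[0.02,0,-0.05],-1],[[0,0,0],[0.02,0,-0.1],-1],[[0,0,0],[0.02,0,-0.1],-1]]'

```text
time: 5.28
tool_pos: [568.0, 14.3, 263.4]
tcp_rot: [180.0, 0.6, 173.2]
ft_force: [-0.3, -0.2, -0.0]
finger_gap: 0.1
```

```bash
python3 - <<'E'
from h import *
rel([561.5,-156,250],173.2)
for n,(a,b,c,e) in dict(scene=(180,340,200,400),side=(80,240,150,350)).items():
    p,d=snapshot(n);cv2.imwrite(f"pics/{n}4.png",cv2.resize(p[a:b,c:e],None,fx=4,fy=4,interpolation=cv2.INTER_CUBIC))
E
```

```text
t 5.275 pos [568.   14.3 263.4] rot [179.97   0.59 173.22] F [-0.3 -0.2 -0. ] gap 0.0847668927404883
turn [0.03 0.59 0.02] shift m [-0.0135 -0.1699  0.0134]
```

View pics/side4.png

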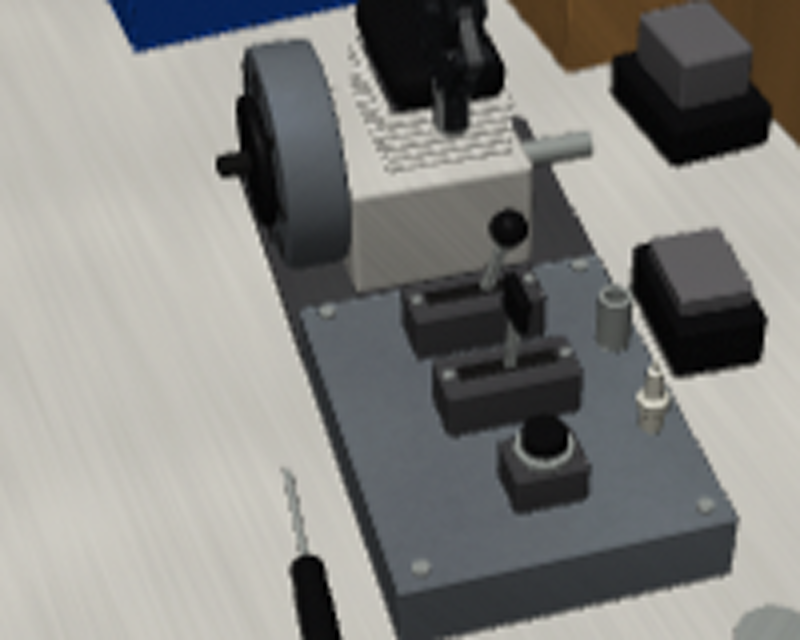

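The ball stays at (508,228), full choke. Now over to the primer.

Request:
jog_arm --plan '[[[0,0,0],[-0.007,-0.06,0],-1],[[0,0,0],[-0.013,-0.12,0],-1],[[0,0,0],[-0.013,-0.17,0],-1],[[0,0,0],[-0.013,-0.17,0],-1],[[0,0,0],[-0.013,-0.17,0.03],-1],[[0,0,0],[-0.013,-0.17,0.06],-1],[[0,0,0],[-0.013,-0.17,0.08],-1],[[0,0,0],[-0.013,-0.17,0.08],-1],[[0,0,0],[-0.013,-0.17,0.08],-1],[[0,0,0],[-0.013,-0.17,0.08],-1]]'

```text
time: 6.62
tool_pos: [558.9, -156.0, 178.9]
tcp_rot: [-180.0, 0.1, 173.2]
ft_force: [0.6, -0.5, -0.3]
finger_gap: 0.3
```

```bash
python3 - <<'E'
from h import *
rel([561.5,-156,133],173.2)
for n,(a,b,c,e) in dict(scene=(180,340,200,400),side=(80,240,150,350)).items():
    p,d=snapshot(n);cv2.imwrite(f"pics/{n}5.png",cv2.resize(p[a:b,c:e],None,fx=4,fy=4,interpolation=cv2.INTER_CUBIC))
E
```

```text
t 6.625 pos [ 558.9 -156.   178.9] rot [-1.7997e+02  1.4000e-01  1.7322e+02] F [ 0.6 -0.5 -0.3] gap 0.2520784301202886
turn [-0.03  0.14  0.02] shift m [-0.0025  0.0004  0.0459]
```

View pics/side5.png

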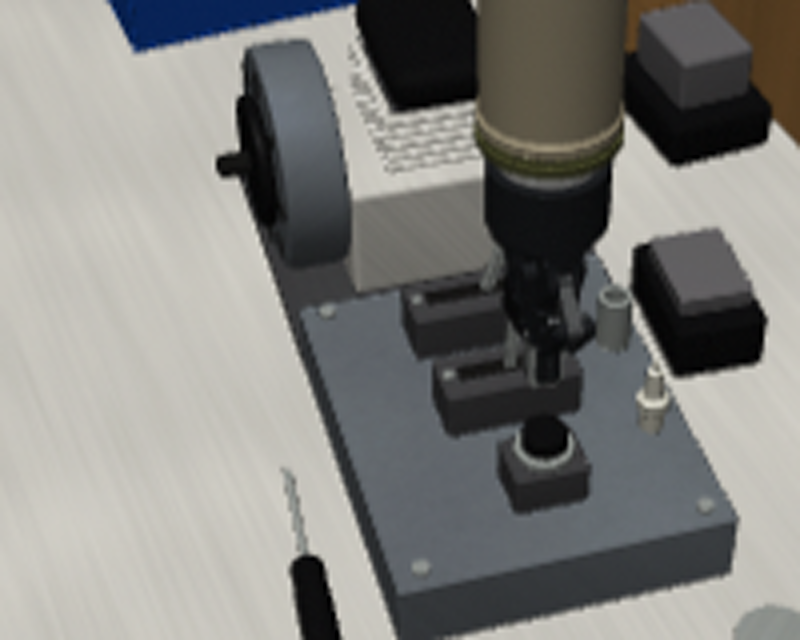

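View pics/scene5.png

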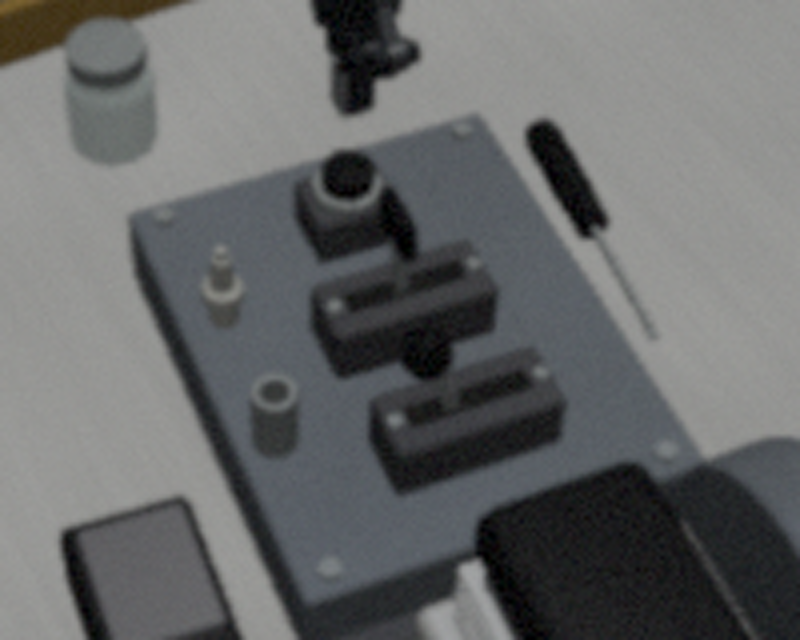

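The tips sit centred above the cap in both views. Pressing down; contact should come after about 46 mm and full travel at about 54 mm.

Request:
jog_arm --plan '[[[0,0,0],[-0.002,0,0.025],-1],[[0,0,0],[-0.002,0,0.04],-1],[[0,0,0],[-0.002,0,0.045],-1],[[0,0,0],[-0.002,0,0.049],-1],[[0,0,0],[-0.002,0,0.052],-1],[[0,0,0],[-0.002,0,0.055],-1],[[0,0,0],[-0.002,0,0.056],-1],[[0,0,0],[-0.002,0,0.056],-1],[[0,0,0],[-0.002,0,0.056],-1]]'

```text
time: 7.85
tool_pos: [560.4, -156.2, 124.8]
tcp_rot: [-180.0, 0.1, 173.2]
ft_force: [-13.6, 4.7, 25.3]
finger_gap: 0.0
```

25 N is well above the 5.4 N spring, and the tip at 107.8 mm matches the full 8 mm stroke. I'll take one look, then release.

```bash
python3 - <<'E'
from h import *
print(sense()['ft_force'],sense()['tool_pos'])
n,(a,b,c,e)='scene',(180,340,200,400)
p,d=snapshot(n);cv2.imwrite(f"pics/{n}6.png",cv2.resize(p[a:b,c:e],None,fx=4,fy=4,interpolation=cv2.INTER_CUBIC))
print(sense()['ft_force'])
E
```

```text
[-13.56001171   4.70281444  25.25839895] [ 560.3639635  -156.22929185  124.76222993]
[-14.17603684   4.76900814  24.43502512]
```

View pics/scene6.png

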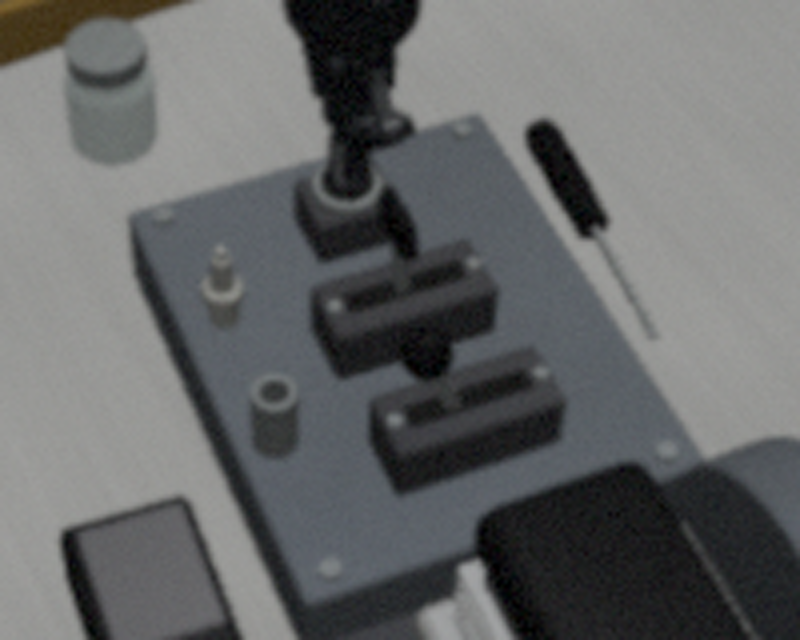

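Request:
jog_arm --plan '[[[0,0,0],[0,0,-0.005],-1],[[0,0,0],[0,0,-0.012],-1],[[0,0,0],[0,0,-0.03],-1],[[0,0,0],[0,0,-0.08],-1],[[0,0,0],[0,0,-0.13],-1],[[0,0,0],[0,0,-0.15],-1],[[0,0,0],[0.06,0,-0.15],-1],[[0,0,0],[0.12,0,-0.15],-1],[[0,0,0],[0.12,0,-0.15],-1],[[0,0,0],[0.12,0,-0.15],-1],[[0,0,0],[0.12,0,-0.15],-1]]'

```text
time: 9.28
tool_pos: [441.8, -142.2, 271.7]
tcp_rot: [-180.0, 0.0, 173.2]
ft_force: [0.2, -0.9, 0.3]
finger_gap: -0.1
```

```bash
python3 - <<'E'
from h import *
print(sense()['ft_force'],sense()['tool_pos'])
for n,(a,b,c,e) in dict(scene=(180,340,200,400),side=(80,240,150,350)).items():
    p,d=snapshot(n);cv2.imwrite(f"pics/{n}7.png",cv2.resize(p[a:b,c:e],None,fx=4,fy=4,interpolation=cv2.INTER_CUBIC));cv2.imwrite(f"pics/{n}7f.png",p)
    W=cloud(d,camera_info(n))
    m=np.hypot(W[...,0]-561.5,W[...,1]+156)<10
    W0=np.load(f"pics/{n}W.npy");m0=np.hypot(W0[...,0]-561.5,W0[...,1]+156)<10
    print(n,'cap z now',np.median(W[m][:,2]),'before',np.median(W0[m0][:,2]))
    q=cv2.imread(f"pics/{n}0.png");df=np.abs(p.astype(int)-q).max(2)
    print('diff px',(df>60).sum())
E
```

```text
[ 0.15480856 -0.90815222  0.26141078] [ 441.83299907 -142.16094288  271.66922288]
scene cap z now 116.65813109840417 before 116.4662386917314
diff px 3594
side cap z now 114.54028187742881 before 114.18354350186326
diff px 10483
```

View pics/scene7.png

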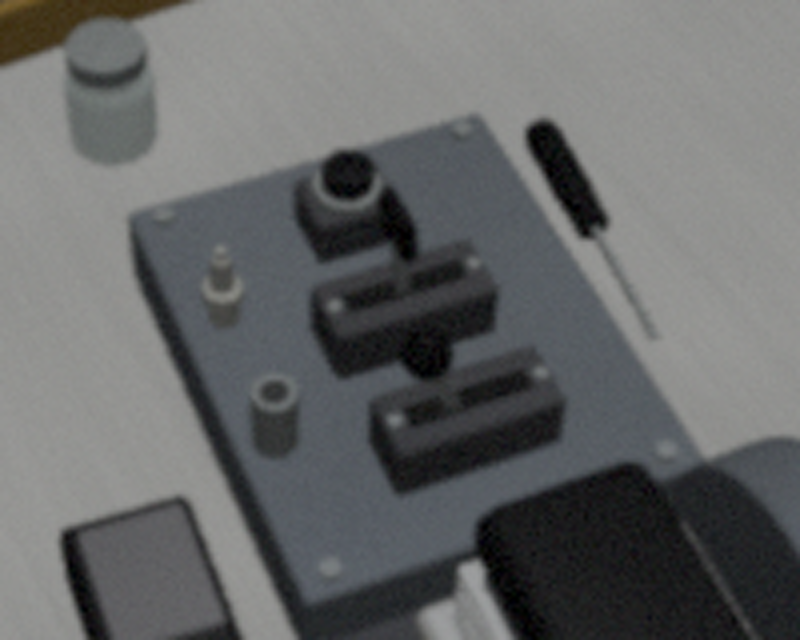

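View pics/side7.png

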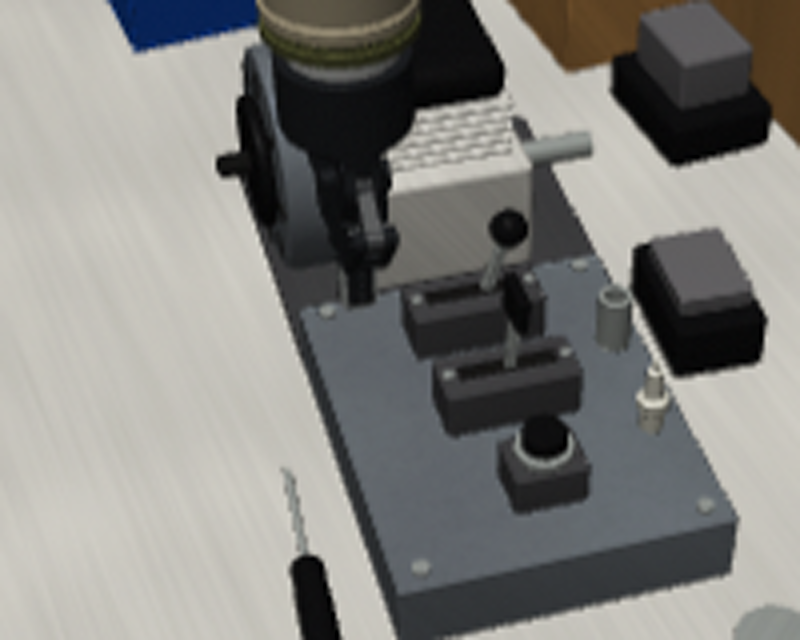

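The choke is at the far stop (ball at scene7 (428,353) and side7 (508,228)). The primer is back up, and the throttle paddle and loose things look unchanged.

```bash
python3 -c "
from bench import *
print(hand_in())"
```

```text
the job is handed in; nothing more can be done
None
```

The engine is set for a cold start, and I handed the job in after about 9.4 s of the 40 s.

- **Choke:** I pushed the ball knob with the shut fingertips past half-way until it snapped to the far stop. A nudge afterwards met about 9.5 N. The ball measured about 26 mm beyond the pivot (27 mm is full choke), and it was still there in the last pictures.
- **Primer:** I then pressed the plunger down. At the bottom it took 25 N, well above the 5.4 N spring, and the fingertips were about 8 mm below the cap's rest height. After release, the cap's height was back within 0.4 mm of its starting value in both cameras.
- **Throttle and loose things:** the throttle paddle, socket, spark plug, screwdriver, battery and jar look unmoved in the final close-ups. I did not look at the wrench and tape measure again, but the arm never went near them.
- **Side force:** while pressing the primer there was about 14 N sideways, which went away on release. The arm was clear of everything at hand-in.

My checks all agreed. The two cameras differed by 1–5 mm when locating the same point.

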